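# Dispense a blue tube cap

### The arm

A 6-joint arm with a two-finger parallel gripper is mounted at the origin on the work surface. World frame = base frame: x ahead of the robot, y to its left, z up, the work surface at z = 0. Lengths are in m, angles in rad, forces in N, time in s.
With the tool pointing down it reaches from about 0.325 to 0.9 m from the base axis. Payload 6.1 kg.
Tool frame: the origin (TCP) lies midway between the tips of the shut fingers; the grasp point (between the pads) lies 19 mm behind it; z points along the fingers, y is the line along which they close (so a half turn about z gives the same grasp; the last joint's range is limited). The gripper opens to 87 mm and grips with 3 to 60 N. Pads are 19 mm wide; open, the fingers measure 117 mm over their backs; the gripper's body (75 mm by 190 mm) begins 51 mm behind the grasp point.
Start: joints at [1.039, 0.22, 1.526, -0, 1.395, -0.126], TCP at [0.247, 0.574, 0.188] pointing down, gripper open.
Joint ranges: [-2.98, 2.98], [-0.91, 2.08], [0.09, 2.57], [-1.24, 4.39], [0.2, 2.65], [-2.68, 2.68]. Speed limits (rad/s): [2.57, 2.57, 3.01, 3.14, 3.14, 3.14].

### API

Orientations are given as a rotation vector (axis times angle).
In Python, from bench import monitor, vision, workorder gives the robot as it stands. The module is installed in compiled form; this text tells all that it offers.
- The arm moves only by the tool step_arm, never from a script. Its argument "motion" is a list that holds one entry, the list of rows, each a list of 7 numbers: the opening, from 0 (shut) to 1 (fully open), then the shift along the world's x, y, z in m, then the turn, a rotation vector about the world's x, y, z in rad. A call has 1 to 10 rows; each row is the pose to reach, as a shift and turn from the pose commanded when the call began; what a row does not reach only later rows make up. A row lasts 1/12 s, in which the tool goes at most 41.7 mm and 7.16 degrees, less where a joint would pass 70% of its speed; a pose out of reach is approached as far as the arm can. A call with a gripper value outside its range is refused whole. The fingers move at their own pace and stop on an object; "newtons" is the grip in N (left out, the last holds). Time passes only in rows, so rows that repeat a pose let the fingers close. It gives the time, the measured TCP pose, the force, the opening and the grip force at its end, in the units of the state.
- monitor.read_state(): the state, without advancing time (a new reading comes with each control period).
- vision.snapshot(name): name is "scene" or "side" or "wrist"; returns a dict with "image" (384x512x3 uint8, red, green, blue), "K" (3x3 intrinsics, pixels), "dist" ([k1, k2, p1, p2, k3] as OpenCV has them; the pictures are not rectified), "R" (3x3) and "t" (3): a world point X has camera coordinates R X + t. Camera axes: x right, y down, z forward; pixel columns grow to the right and rows downward; lengths in m; the calibration is good to about 2 mm. A picture is of the moment at which its call begins. There is no depth.
- workorder.close_job(): hands the job in; it is judged then, once.
The state is a dict: "clock": time; "qpos": joint angles; "dq": joint speeds; "tau": joint torques, N m; "tcp_pos": TCP position; "ee_rot": TCP orientation; "ft_force": force on the tool from outside, world axes, zero at the start; "ft_torque": the same for the moment, N m; "width": finger opening in m; "grip_force": force on a finger pad.
Only numpy, scipy, OpenCV 4.12 (cv2) and the standard library are available. Lean on these libraries where they do the work, as an engineer would, in place of code of your own. Each camera call takes 0.05 s, during which the arm holds its last target. There are 200 camera calls.

### The job

Dispense a blue cap for the next sample tube: slide the blue knob of the blue cap dispenser all the way to its end towards the magazine, so that the lowest cap drops into the catch tray, then let go of the knob there so that it snaps back home by itself. Leave the slide of the orange dispenser alone.

Things in the scene. Friction and masses are not known exactly. Their poses are not given: they have to be found in the camera images.
- blue_slide (a joint): Travel (m) of the steel slide of the fixed blue dispenser: 0 home, 0.040 end stop, at the magazine. Spring return, 3 N at home, 7 N at the end; let go, it is home in about 0.3 s. Dispenser: cream base 70 mm wide, 151 mm long, deck 34 mm high; clear square magazine 38 mm wide, rim 94 mm above the bench, holding three blue caps; blue knob on one side, open catch tray on the other.
- blue_knob (a point): Middle of the upright blue knob on the slide, 34 mm high, 20 mm along the travel, 26 mm across; 62.5 mm above the bench (knob's top 79.5 mm). Moves with the slide. y axis: level, the way to push (to the magazine); x: level, across; z: up. Slide home: magazine's centre 104 mm along +y. Rails beside it reach 43 mm above the bench. At the end stop its front is 35 mm short of the magazine.
- blue_cap0_center (a point): Centre of the lowest blue cap in the magazine, a disc 30 mm across, 12 mm high; at the start 40 mm above the bench. Near the end of its travel the slide pushes it off the deck into the catch tray, 125 to 191 mm along +y from the knob at home, 62 mm wide inside, floor 4 mm and walls 24 mm above the bench.
- orange_slide (a joint): Travel (m) of the slide of the orange dispenser (0 home, 0.040 end stop), a twin of the blue one in size and make, with orange knob, rim and caps; it may stand left or right of the blue one. Not to be used.
There are look-alikes about, which are no part of the job. What is shaped like the part that bears blue_slide but green or yellow is not meant.

How it is judged:
On the way, in this order (a step that is already met when the one before it is completed fails the run):
1. the blue slide is pushed to its end (at least 36 of 40 mm) (value of joint blue_slide above 0.036 m), for 0.05 s.
2. the blue slide runs back by itself, faster than 60 mm/s, with the robot off it (value of joint blue_slide between 0.004 and 0.033 m and velocity of joint blue_slide below -0.06 m/s and contact force between the fingers and blue_slide below 0.3 N), for 0.03 s.
At the end, for the whole second after the job is handed in: the blue slide is home again (within 3 mm), the cap that was lowest in the blue magazine lies in the blue dispenser's catch tray (its centre below 34 mm), and the orange slide is home (within 3 mm) (value of joint each of blue_slide, orange_slide below 0.003 m and height (world z) of blue_cap0_center below 0.034 m and y of blue_cap0_center in the frame of blue_knob between 0.12 and 0.195 m and x of blue_cap0_center in the frame of blue_knob between -0.034 and 0.034 m); the robot touches nothing.
It fails at once if the orange slide is pushed more than 10 mm (value of joint orange_slide above 0.01 m).
It also fails if it takes over 29 s, if anything falls off the work surface, if the arm or the gripper's body presses on something with over 40 N, if the wrist force passes 120 N, or if a joint passes its speed limit or range.

## Working session

There is one attempt and no reset: what is moved stays moved. The work goes in short steps, Python scripts to look and compute and a tool call to move; the robot and the scene stay as the last step left them, time stands still between calls to the robot, and variables do not carry over. Pictures are saved under pics/ and viewed, at most 10 in all, crops included, and the job is handed in when it is done.

Besides the shell and the picture viewer there is one more tool, called after "Emit:" as name(argument=value, ...), one argument or row to a line, values as JSON. step_arm: Moves the arm, as the interface text tells. Its arguments: {"type":"object","properties":{"motion":{"type":"array","items":{"type":"array","items":{"type":"array","items":{"type":"number"}}}},"newtons":{"type":"number"}},"required":["motion"]}

```bash
mkdir -p pics
cat > h.py <<'E'
import numpy as np, cv2
from bench import monitor, vision, workorder
def ray(s,px):
    p=cv2.undistortPoints(np.array([[px]],float),s["K"],np.array(s["dist"],float))[0,0]
    R=np.array(s["R"]);t=np.array(s["t"])
    return -R.T@t, R.T@np.array([p[0],p[1],1.])
def onz(s,px,z):
    c,d=ray(s,px); return c+d*(z-c[2])/d[2]
def proj(s,X):
    rv=cv2.Rodrigues(np.array(s["R"],float))[0]
    return cv2.projectPoints(np.array([X],float),rv,np.array(s["t"],float),s["K"],np.array(s["dist"],float))[0][0,0]
E
python3 - <<'E'
from h import *
a=[]
for n in("scene","side"):
    s=vision.snapshot(n); cv2.imwrite(f"pics/{n}0.png",s["image"][:,:,::-1]); print(n,-np.array(s["R"]).T@s["t"])
print(monitor.read_state())
E
```

```text
scene [ 0.99553921 -0.1124738   0.82071454]
side [0.38015937 0.62103026 0.59273905]
{'clock': 0.1, 'qpos': array([ 1.03887975e+00,  2.21175385e-01,  1.52750976e+00, -5.12380470e-06,
        1.39473102e+00, -1.26088715e-01]), 'dq': array([-0.001079  , -0.00336265, -0.00304493, -0.00032547,  0.00101266,
       -0.00122728]), 'tau': array([ 1.04687602e-03, -4.95948350e+01, -3.88517153e+01,  7.00710132e-02,
        5.15406684e-02, -7.53465770e-05]), 'tcp_pos': array([0.24640816, 0.57367836, 0.1867224 ]), 'ee_rot': array([-6.32987962e-01, -3.07656492e+00,  2.71279557e-03]), 'ft_force': array([ 1.16317767, -0.29399396, -0.15466483]), 'ft_torque': array([0.02228176, 0.02365675, 0.01355942]), 'grip_force': 0.0, 'width': 0.0870127165528107}
```

View pics/scene0.png

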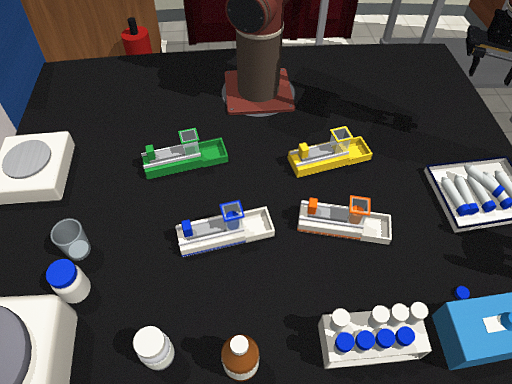

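View pics/side0.png

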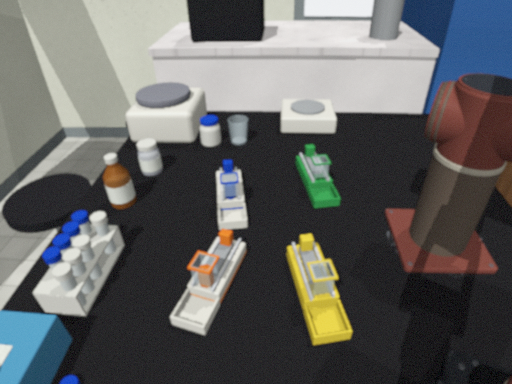

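Candidates by the scene view: cream dispenser with a blue knob (187,229), cream with an orange knob (312,206), and the green (150,155) and yellow (303,149) look-alikes. Other blue things are the tube caps and the bottle cap (65,274). I choose the cream/blue one at (187,229), with its magazine at (232,212) and tray at (255,222). In the side view its knob is at (228,167).

Run:
```python
from h import *
S={n:vision.snapshot(n) for n in("scene","side")}
box={"scene":(165,190,290,265),"side":(200,150,260,235)}
for n,s in S.items():
    x0,y0,x1,y1=box[n]
    h=cv2.cvtColor(s["image"],cv2.COLOR_RGB2HSV)
    m=cv2.inRange(h,(105,150,60),(130,255,255)); mm=np.zeros_like(m); mm[y0:y1,x0:x1]=m[y0:y1,x0:x1]
    k,l,st,c=cv2.connectedComponentsWithStats(mm)
    for i in range(1,k):
        if st[i,4]>15: print(n,st[i],c[i].round(1),"z.0625:",onz(s,c[i],.0625).round(4),"z.094",onz(s,c[i],.094).round(4))
s=S["scene"]; c=s["image"][185:265,160:290,::-1]
a=cv2.resize(c,None,fx=5,fy=5,interpolation=cv2.INTER_CUBIC)
cv2.imwrite("pics/crop1.png",a)
```

```text
scene [219 200  25  22 206] [231. 211.] z.0625: [ 0.491  -0.1123  0.0625] z.094 [ 0.5119 -0.1123  0.094 ]
scene [181 219  12  18 146] [186.5 227.5] z.0625: [ 0.5261 -0.2141  0.0625] z.094 [ 0.5456 -0.2099  0.094 ]
side [222 159  11  14 135] [227.3 165. ] z.0625: [ 0.5295 -0.2176  0.0625] z.094 [ 0.5206 -0.1678  0.094 ]
```

View pics/crop1.png

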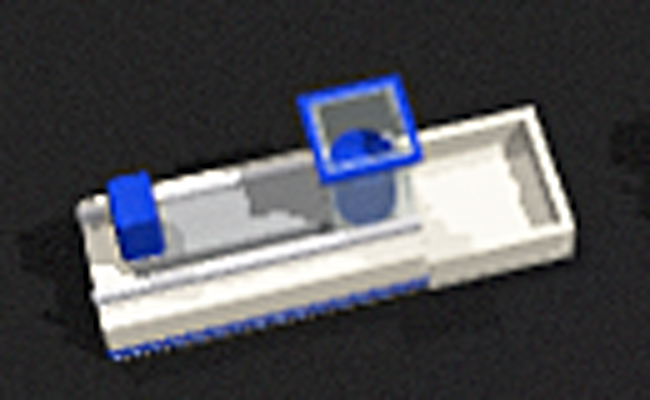

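The crop confirms it: cream base with blue trim, blue knob at left, clear magazine with a blue rim, and an open tray at right. Next I need the push direction.

Run:
```python
from h import *
s=vision.snapshot("scene")
f=lambda c,z:onz(s,(160+c[0]/5-.4,185+c[1]/5-.4),z)
rim=[(298,97),(403,75),(424,163),(320,183)]
R=np.array([f(c,.094) for c in rim]); print("rim",R.round(4),R.mean(0).round(4),[np.linalg.norm(R[i]-R[i-1]).round(4) for i in range(4)])
d=[("rim",R[1]-R[0]+R[2]-R[3]),("base",f((428,288),0)-f((112,355),0)),("tray",f((575,235),.024)-f((430,265),.024))]
# knob top corners
T=np.array([f(c,.0795) for c in [(108,177),(150,172),(163,222),(122,228)]]); print("knobtop",T.round(4),T.mean(0).round(4))
d.append(("k-m",R.mean(0)-T.mean(0)))
for n,v in d: print(n,np.linalg.norm(v[:2]).round(4),np.degrees(np.arctan2(-v[0],v[1])).round(1))
q=monitor.read_state()
M=cv2.Rodrigues(q["ee_rot"])[0]; print(M.round(3), q["clock"])
```

```text
rim [[ 0.4909 -0.1373  0.094 ]
 [ 0.4832 -0.0899  0.094 ]
 [ 0.5307 -0.0843  0.094 ]
 [ 0.5368 -0.1299  0.094 ]] [ 0.5104 -0.1104  0.094 ] [np.float64(0.0465), np.float64(0.0481), np.float64(0.0479), np.float64(0.046)]
knobtop [[ 0.5162 -0.2235  0.0795]
 [ 0.5152 -0.205   0.0795]
 [ 0.5415 -0.1994  0.0795]
 [ 0.543  -0.2172  0.0795]] [ 0.529  -0.2113  0.0795]
rim 0.094 8.5
base 0.1499 8.5
tray 0.0692 8.0
k-m 0.1026 10.4
[[-0.919  0.395 -0.   ]
 [ 0.395  0.919 -0.001]
 [ 0.    -0.001 -1.   ]] 0.25
```

Emit:
step_arm(
  motion=[
    [[0,0.012,-0.034,0,0,0,-0.1],[0,0.024,-0.068,0,0,0,-0.2],[0,0.036,-0.102,0,0,0,-0.3],[0,0.048,-0.136,0,0,0,-0.4],[0,0.06,-0.17,0,0,0,-0.5],[0,0.072,-0.204,0,0,0,-0.6],[0,0.084,-0.238,0,0,0,-0.7],[0,0.096,-0.272,0,0,0,-0.8],[0,0.108,-0.306,0,0,0,-0.9],[0,0.12,-0.34,0,0,0,-1.01]],
  ],
  newtons=20,
)

```text
clock: 1.08
tcp_pos: [0.3669, 0.2327, 0.1879]
ee_rot: [2.048, 2.382, 0.001]
ft_force: [1.1, -0.2, -1.0]
width: 0.028
grip_force: 0.0
```

Emit:
step_arm(
  motion=[
    [[0,0.012,-0.035,0,0,0,0],[0,0.024,-0.07,0,0,0,0],[0,0.036,-0.105,0,0,0,0],[0,0.048,-0.14,0,0,0,0],[0,0.06,-0.175,0,0,0,0],[0,0.072,-0.21,0,0,0,0],[0,0.084,-0.245,0,0,0,0],[0,0.096,-0.28,0,0,0,0],[0,0.108,-0.315,0,0,0,0],[0,0.12,-0.35,0,0,0,0]],
  ],
)

```text
clock: 1.92
tcp_pos: [0.487, -0.1177, 0.1878]
ee_rot: [2.043, 2.386, 0.0]
ft_force: [0.3, 0.4, 0.9]
width: 0.0004
grip_force: 0.0
```

Emit:
step_arm(
  motion=[
    [[0,0.012,-0.035,0,0,0,0],[0,0.024,-0.07,0,0,0,0],[0,0.036,-0.105,0,0,0,0],[0,0.047,-0.142,0,0,0,0],[0,0.047,-0.142,0,0,0,0],[0,0.047,-0.142,0,0,0,0]],
  ],
)

```text
clock: 2.42
tcp_pos: [0.5333, -0.2593, 0.1868]
ee_rot: [-2.045, -2.383, 0.0]
ft_force: [-0.4, -0.2, 0.3]
width: 0.0004
grip_force: 0.0
```

Run:
```python
from h import *
s=vision.snapshot("wrist"); cv2.imwrite("pics/w1.png",s["image"][:,:,::-1])
q=monitor.read_state(); print(q["clock"],q["tcp_pos"],cv2.Rodrigues(q["ee_rot"])[0].round(3),q["width"],q["ft_force"])
h=cv2.cvtColor(s["image"],cv2.COLOR_RGB2HSV)
m=cv2.inRange(h,(105,150,60),(130,255,255))
k,l,st,c=cv2.connectedComponentsWithStats(m)
for i in range(1,k):
    if st[i,4]>40: print(st[i],c[i].round(1),onz(s,c[i],.0795).round(4),onz(s,c[i],.0625).round(4),onz(s,c[i],.094).round(4))
print("expected knob",proj(s,(.5275,-.213,.0795)))
```

```text
2.4667 [ 0.53327915 -0.25788999  0.18700599] [[-0.153  0.988 -0.001]
 [ 0.988  0.153  0.001]
 [ 0.001 -0.001 -1.   ]] 0.0004965291182969028 [-0.00386192  1.02807183  0.4809663 ]
[227   0  54  28 351] [252.9  20.8] [ 0.5114 -0.1268  0.0795] [ 0.5108 -0.1238  0.0625] [ 0.5119 -0.1294  0.094 ]
[237   0  33  18 547] [252.9   8. ] [ 0.5099 -0.117   0.0795] [ 0.5092 -0.1134  0.0625] [ 0.5104 -0.1201  0.094 ]
[250 117  19  17 161] [261.9 127.2] [ 0.5333 -0.215   0.0795] [ 0.5339 -0.2169  0.0625] [ 0.5327 -0.2134  0.094 ]
expected knob [256.10659194 124.02892629]
```

View pics/w1.png

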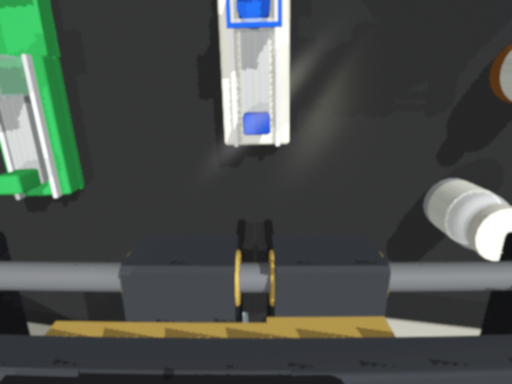

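The wrist view shows the knob at (256,123). That is where I expected it, in line with the fingers (column 256) and with the slide axis vertical in the picture. I'll descend behind it and approach.

Emit:
step_arm(
  motion=[
    [[0,0,0,-0.035,0,0,0],[0,0,0,-0.07,0,0,0],[0,0,0,-0.1,0,0,0],[0,0,0,-0.12,0,0,0],[0,0,0,-0.132,0,0,0],[0,0,0,-0.132,0,0,0],[0,-0.0015,0.01,-0.132,0,0,0],[0,-0.003,0.02,-0.132,0,0,0],[0,-0.0045,0.03,-0.132,0,0,0],[0,-0.0045,0.03,-0.132,0,0,0]],
  ],
)

```text
clock: 3.3
tcp_pos: [0.5299, -0.2257, 0.0573]
ee_rot: [2.04, 2.387, 0.001]
ft_force: [-0.1, 0.2, -0.2]
width: 0.0003
grip_force: 0.0
```

Run:
```python
from h import *
q=monitor.read_state(); print(q["clock"],q["tcp_pos"],q["ft_force"])
s=vision.snapshot("scene"); cv2.imwrite("pics/s2.png",cv2.resize(s["image"][150:270,150:300,::-1],None,fx=5,fy=5))
```

```text
3.3 [ 0.52985232 -0.22568383  0.05729917] [-0.12469985  0.19963699 -0.19956636]
```

View pics/s2.png

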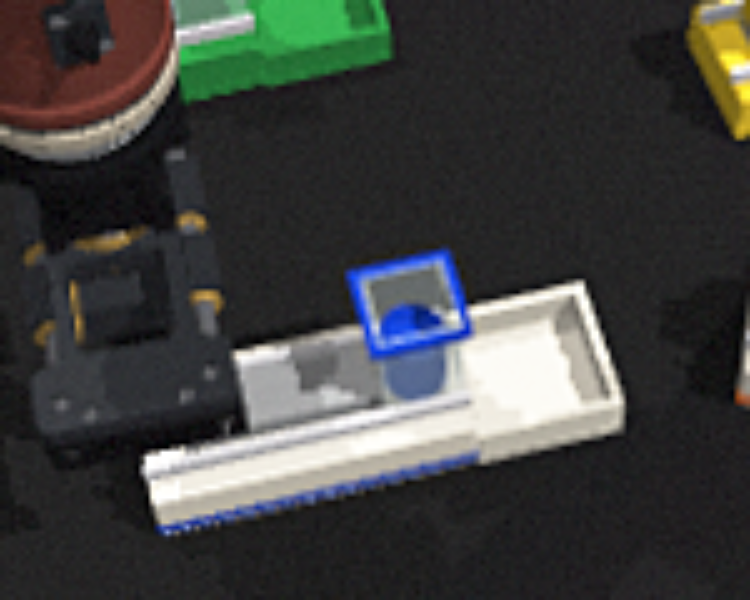

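The gripper hides the knob, the magazine and tray are unchanged, and no force shows yet. I'll push on in steps.

Emit:
step_arm(
  motion=[
    [[0,-0.0015,0.01,0,0,0,0],[0,-0.003,0.02,0,0,0,0],[0,-0.003,0.02,0,0,0,0],[0,-0.003,0.02,0,0,0,0]],
  ],
)

```text
clock: 3.68
tcp_pos: [0.5261, -0.2071, 0.0557]
ee_rot: [-2.042, -2.388, 0.0]
ft_force: [-0.1, -0.1, 0.2]
width: 0.0002
grip_force: 0.0
```

Emit:
step_arm(
  motion=[
    [[0,-0.001,0.007,0,0,0,0],[0,-0.002,0.014,0,0,0,0],[0,-0.002,0.014,0,0,0,0],[0,-0.002,0.014,0,0,0,0]],
  ],
)

```text
clock: 4.02
tcp_pos: [0.5241, -0.1934, 0.0556]
ee_rot: [-2.042, -2.387, 0.0]
ft_force: [0.2, 0.7, -0.4]
width: 0.0006
grip_force: 0.0
```

Run:
```python
from h import *
q=monitor.read_state(); print(q["clock"],q["tcp_pos"],q["ft_force"])
s=vision.snapshot("side"); cv2.imwrite("pics/s3.png",cv2.resize(s["image"][140:240,180:280,::-1],None,fx=5,fy=5))
h=cv2.cvtColor(s["image"],cv2.COLOR_RGB2HSV); m=cv2.inRange(h,(105,150,60),(130,255,255))
m[:150]=0;m[235:]=0;m[:,:200]=0;m[:,260:]=0
k,l,st,c=cv2.connectedComponentsWithStats(m)
for i in range(1,k):
    if st[i,4]>15: print(st[i],c[i],onz(s,c[i],.0625))
```

```text
4.0167 [ 0.52409883 -0.19335603  0.05562929] [ 0.24159861  0.74850329 -0.35777676]
[222 160  12  13 110] [227.55454545 166.19090909] [ 0.5280104 -0.2114473  0.0625   ]
```

View pics/s3.png

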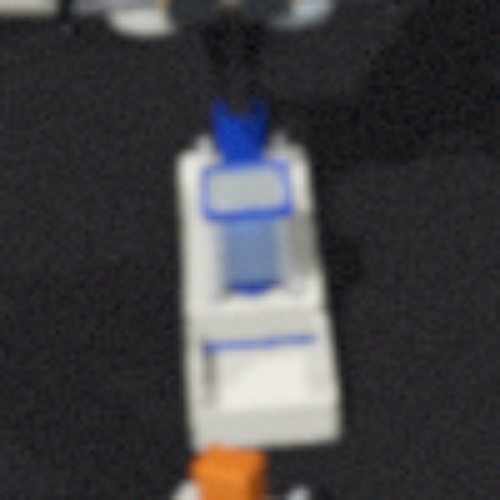

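The side view shows the knob at about (227,166), nearly unmoved, with the fingers' dark shape above and behind it. Before going further I'll check where the TCP should appear.

Run:
```python
from h import *
s=vision.snapshot("side")
u=np.array([-.151,.989,0]);k=np.array([.5275,-.213,.0625])
for d in(0,.01,.02,.035,.04): print(d,proj(s,k+d*u), proj(s,k+d*u+[0,0,.017]))
print("mag rim",proj(s,k+.104*u+[0,0,.0315]),"tcp",proj(s,monitor.read_state()["tcp_pos"]))
a=cv2.resize(s["image"][100:200,170:290,::-1],None,fx=6,fy=6,interpolation=cv2.INTER_CUBIC)
w=vision.snapshot("wrist");b=cv2.resize(w["image"][:,:,::-1],None,fx=.5,fy=.5)
cv2.imwrite("pics/s4.png",a);cv2.imwrite("pics/w4.png",w["image"][:,:,::-1])
```

```text
0 [227.80355879 165.90098693] [227.37744528 160.79212401]
0.01 [227.87778385 167.78563407] [227.44862359 162.65377   ]
0.02 [227.95334037 169.70137191] [227.52109616 164.54650434]
0.035 [228.06924835 172.63492591] [227.63230736 167.44557143]
0.04 [228.10858865 173.6291527 ] [227.67006295 168.42831302]
mag rim [227.7863386  177.12742637] tcp [228.21925568 171.60665268]
```

View pics/w4.png

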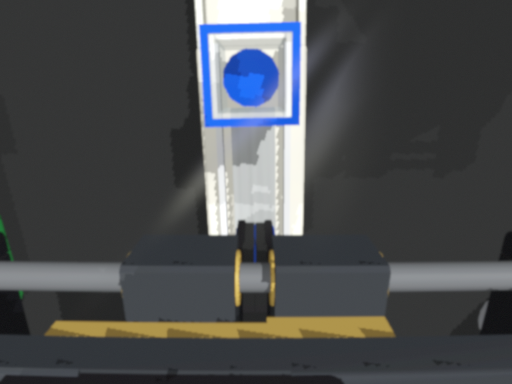

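View pics/s4.png

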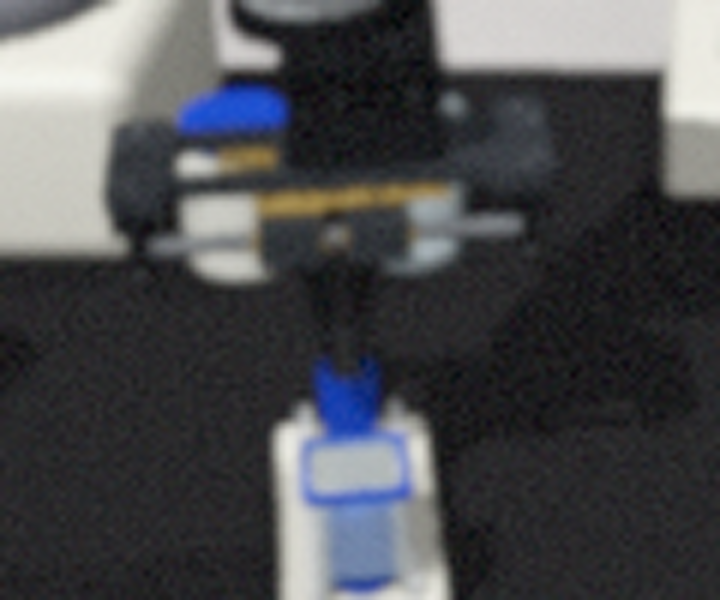

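Run:
```python
from h import *
w=vision.snapshot("wrist"); q=monitor.read_state(); T=q["tcp_pos"]; u=np.array([-.151,.989,0]);a=np.array([.989,.151,0])
for dz in(0,.02,.03,.05): print(dz,[proj(w,T+[0,0,dz]+e*u).round(0) for e in(-.0095,0,.0095)])
print("knob home top front",[proj(w,np.array([.5275,-.213,.0795])+d*u+.01*u).round(0) for d in(0,.01,.02,.035,.04)])
print("cam",-np.array(w["R"]).T@w["t"],"K",w["K"][0][0], q["width"],q["ft_force"],q["clock"])
h=cv2.cvtColor(w["image"],cv2.COLOR_RGB2HSV); m=cv2.inRange(h,(105,120,30),(130,255,255)); m[:190]=0
k,l,st,c=cv2.connectedComponentsWithStats(m)
for i in range(1,k): 
    if st[i,4]>3: print(st[i])
for n in ("side",):
    s=vision.snapshot(n)
    print("rear top edge z.0795 at px row160:",onz(s,(227.5,160),.0795), "tip z TCP",[proj(s,T+[0,0,z]).round(1) for z in(0,.024,.04)])
    h=cv2.cvtColor(s["image"],cv2.COLOR_RGB2HSV)
    print(h[150:176,222:234:1][:,[1,3,5,6,8,10]][:,:,0].tolist()); print(h[150:176,[223,225,227,228,230,232],2].tolist())
```

```text
0 [array([255., 228.]), array([255., 214.]), array([255., 201.])]
0.02 [array([255., 242.]), array([255., 227.]), array([255., 212.])]
0.03 [array([255., 250.]), array([255., 234.]), array([255., 219.])]
0.05 [array([255., 268.]), array([255., 252.]), array([255., 234.])]
knob home top front [array([255., 244.]), array([255., 229.]), array([255., 212.]), array([255., 187.]), array([255., 179.])]
cam [ 0.51195148 -0.11590127  0.25255178] K 325.1159513006051 0.0003003466686995368 [0.5731996  0.57246405 0.1068815 ] 4.2167
[253 226   4  36  99]
[272 228   2   7   8]
rear top edge z.0795 at px row160: [ 0.52771562 -0.21726935  0.0795    ] tip z TCP [array([228.2, 171.6]), array([227.6, 164.3]), array([227.2, 159.4])]
[[135, 150, 160, 116, 165, 105], [90, 129, 10, 150, 113, 128], [97, 170, 84, 170, 132, 100], [102, 60, 105, 120, 48, 130], [128, 129, 98, 105, 173, 120], [102, 150, 100, 120, 45, 120], [143, 150, 110, 120, 156, 110], [141, 135, 108, 140, 0, 60], [115, 110, 0, 96, 110, 111], [114, 124, 100, 138, 116, 121], [113, 117, 0, 120, 116, 113], [112, 116, 108, 114, 114, 116], [114, 114
[... 495 characters left out ...]
, 33, 29, 27, 26, 40], [33, 37, 33, 32, 28, 41], [37, 46, 42, 34, 30, 41], [35, 40, 42, 40, 39, 45], [35, 38, 41, 42, 33, 40], [33, 39, 47, 41, 26, 37], [42, 44, 42, 44, 38, 42], [58, 44, 43, 42, 56, 42], [91, 65, 42, 42, 71, 72], [113, 84, 55, 54, 73, 82], [131, 110, 80, 79, 83, 88], [148, 145, 121, 113, 112, 95], [142, 167, 152, 138, 123, 101], [137, 177, 163, 146, 128, 104], [138, 176, 171, 159, 132, 105], [137, 176, 174, 166, 139, 111], [135, 175, 175, 173, 151, 124], [135, 173, 175, 171, 164, 140], [146, 172, 173, 172, 170, 151], [160, 175, 178, 177, 174, 168], [174, 184, 186, 189, 186, 187], [189, 193, 197, 197, 194, 196], [189, 191, 192, 193, 192, 189], [188, 186, 189, 188, 189, 188]]
```

Run:
```python
from h import *
w=vision.snapshot("wrist"); q=monitor.read_state()
R=np.array([onz(w,p,.094) for p in [(201,27),(300,23),(300,122),(203,126)]]); print(R.round(4),R.mean(0))
print(q["tcp_pos"],q["qpos"],q["tau"].round(1),q["ft_force"],q["clock"])
# edges of knob in side: saturation profile; hue-limited area top row per column
s=vision.snapshot("side"); h=cv2.cvtColor(s["image"],cv2.COLOR_RGB2HSV)
print([(c,int(np.argmax(h[150:176,c,2]>60))+150) for c in range(220,236)])
p=cv2.resize(w["image"][190:270,225:290,::-1],None,fx=6,fy=6,interpolation=cv2.INTER_CUBIC)
g=vision.snapshot("scene")["image"][150:240,140:230,::-1]; g=cv2.resize(g,(480,480),interpolation=cv2.INTER_CUBIC)
p=cv2.resize(p,(390,480)); cv2.imwrite("pics/c5.png",cv2.resize(np.hstack([p,g]),(790,436)))
```

```text
[[ 0.4842 -0.0937  0.094 ]
 [ 0.5277 -0.0853  0.094 ]
 [ 0.5361 -0.1283  0.094 ]
 [ 0.4901 -0.1374  0.094 ]] [ 0.50952863 -0.11118528  0.094     ]
[ 0.52426508 -0.1939815   0.05574477] [-4.95450494e-01  1.97311848e-01  1.81519909e+00 -1.70098715e-05
  1.12900229e+00 -6.50199215e-01] [  0.  -44.1 -34.5   0.    0.1  -0. ] [-0.03157996  0.35502521  0.12699463] 4.3167
[(220, 167), (221, 167), (222, 160), (223, 160), (224, 159), (225, 160), (226, 162), (227, 162), (228, 162), (229, 162), (230, 160), (231, 160), (232, 160), (233, 163), (234, 167), (235, 166)]
```

View pics/c5.png

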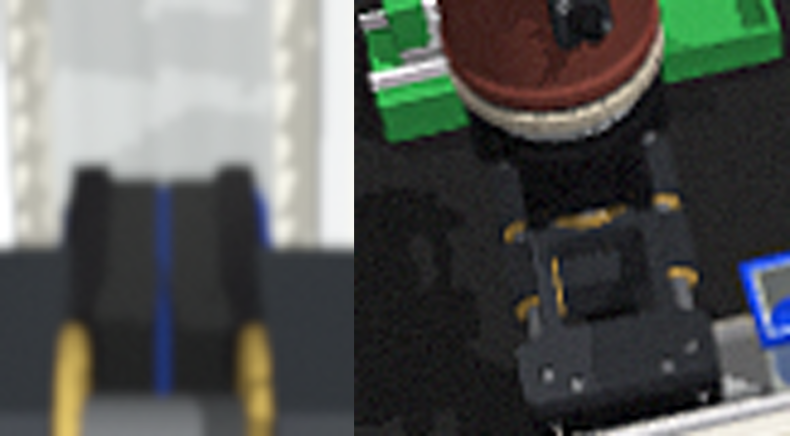

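The wrist crop shows the knob's blue beneath and between the fingers. With the side view (finger ends at row 162), that puts the real finger tips about 33 mm above the reported TCP. So the fingers passed over the knob, which explains the zero force, and the slide is still home. I'll back off along the same line and come down about 28 mm lower.

Emit:
step_arm(
  motion=[
    [[0,0,0,0.015,0,0,0],[0,0.003,-0.02,0.015,0,0,0],[0,0.006,-0.04,0.015,0,0,0],[0,0.0085,-0.056,0.015,0,0,0],[0,0.01,-0.066,0.015,0,0,0],[0,0.01,-0.066,0.005,0,0,0],[0,0.01,-0.066,-0.01,0,0,0],[0,0.01,-0.066,-0.02,0,0,0],[0,0.01,-0.066,-0.028,0,0,0],[0,0.01,-0.066,-0.028,0,0,0]],
  ],
)

```text
clock: 5.25
tcp_pos: [0.5323, -0.2579, 0.0247]
ee_rot: [-2.039, -2.383, 0.001]
ft_force: [-0.3, 0.0, -1.1]
width: 0.0003
grip_force: 0.0
```

Emit:
step_arm(
  motion=[
    [[0,-0.0015,0.01,0,0,0,0],[0,-0.003,0.02,0,0,0,0],[0,-0.005,0.033,0,0,0,0],[0,-0.005,0.033,0,0,0,0],[0,-0.005,0.033,0,0,0,0]],
  ],
)

```text
clock: 5.67
tcp_pos: [0.5295, -0.2262, 0.0285]
ee_rot: [2.04, 2.387, -0.001]
ft_force: [-0.6, -2.9, -0.9]
width: 0.0006
grip_force: 1.6
```

```bash
cat > k.py <<'E'
from h import *
q=monitor.read_state(); print(q["clock"],q["tcp_pos"],q["ft_force"])
s=vision.snapshot("side"); h=cv2.cvtColor(s["image"],cv2.COLOR_RGB2HSV)
print([(c,int(np.argmax(h[150:176,c,2]>60))+150) for c in range(222,234)])
w=vision.snapshot("wrist"); h=cv2.cvtColor(w["image"],cv2.COLOR_RGB2HSV); m=cv2.inRange(h,(105,120,30),(130,255,255)); m[:130]=0
k,l,st,c=cv2.connectedComponentsWithStats(m)
for i in range(1,k):
    if st[i,4]>10: print(st[i])
u=np.array([-.151,.989,0])
print("knob top front row at d",[(d,proj(w,np.array([.5275,-.213,.0795])+(d+.01)*u)[1].round(0)) for d in(0,.01,.02,.03,.036,.04)])
E
python3 k.py
```

```text
5.6667 [ 0.5295402  -0.22622211  0.02846137] [-0.61484417 -2.89300529 -0.85496428]
[(222, 161), (223, 161), (224, 160), (225, 160), (226, 160), (227, 160), (228, 160), (229, 160), (230, 160), (231, 160), (232, 160), (233, 162)]
[ 229  177   52   55 2583]
knob top front row at d [(0, np.float64(208.0)), (0.01, np.float64(188.0)), (0.02, np.float64(167.0)), (0.03, np.float64(146.0)), (0.036, np.float64(132.0)), (0.04, np.float64(123.0))]
```

Contact now: −2.9 N, the knob resisting. I'll push on to the end.

Emit:
step_arm(
  motion=[
    [[0,-0.0015,0.01,0,0,0,0],[0,-0.003,0.02,0,0,0,0],[0,-0.004,0.026,0,0,0,0],[0,-0.0045,0.03,0,0,0,0],[0,-0.0045,0.03,0,0,0,0]],
  ],
)

```text
clock: 6.18
tcp_pos: [0.5246, -0.198, 0.0285]
ee_rot: [2.041, 2.386, -0.003]
ft_force: [-2.7, -6.4, -0.1]
width: 0.0003
grip_force: 3.1
```

```bash
python3 k.py
```

```text
6.1833 [ 0.52460477 -0.19797847  0.02853494] [-2.71105024 -6.39751819 -0.11039402]
[(222, 151), (223, 166), (224, 166), (225, 166), (226, 166), (227, 165), (228, 150), (229, 165), (230, 165), (231, 165), (232, 166), (233, 150)]
[ 229  177   52   55 2579]
knob top front row at d [(0, np.float64(262.0)), (0.01, np.float64(244.0)), (0.02, np.float64(225.0)), (0.03, np.float64(206.0)), (0.036, np.float64(194.0)), (0.04, np.float64(186.0))]
```

Emit:
step_arm(
  motion=[
    [[0,-0.0008,0.005,0,0,0,0],[0,-0.0008,0.005,0,0,0,0],[0,-0.0008,0.005,0,0,0,0]],
  ],
)

```text
clock: 6.53
tcp_pos: [0.5241, -0.1948, 0.0286]
ee_rot: [2.04, 2.384, -0.005]
ft_force: [-3.1, -11.6, -0.8]
width: 0.0003
grip_force: 5.2
```

Emit:
step_arm(
  motion=[
    [[0,-0.0005,0.003,0,0,0,0],[0,-0.0005,0.003,0,0,0,0],[0,-0.0005,0.003,0,0,0,0]],
  ],
)

```text
clock: 6.78
tcp_pos: [0.5241, -0.1947, 0.0287]
ee_rot: [2.038, 2.381, -0.009]
ft_force: [-1.4, -21.0, -4.6]
width: 0.0006
grip_force: 10.0
```

It is at the end stop: 21 N and no further advance. Now I release by lifting straight up, quickly.

Emit:
step_arm(
  motion=[
    [[0,0.0005,-0.003,0,0,0,0],[0,0.0005,-0.003,0.041,0,0,0],[0,0.0005,-0.003,0.082,0,0,0],[0,0.0005,-0.003,0.12,0,0,0],[0,0.0005,-0.003,0.15,0,0,0],[0,0.0005,-0.003,0.15,0,0,0],[0,0.0005,-0.003,0.15,0,0,0],[0,0.0005,-0.003,0.15,0,0,0],[0,0.0005,-0.003,0.15,0,0,0],[0,0.0005,-0.003,0.15,0,0,0]],
  ],
)

```text
clock: 7.62
tcp_pos: [0.5228, -0.191, 0.1756]
ee_rot: [-2.04, -2.384, 0.001]
ft_force: [-0.1, 0.2, -0.0]
width: 0.0003
grip_force: 0.0
```

```bash
python3 k.py
python3 - <<'E'
from h import *
s=vision.snapshot("scene"); w=vision.snapshot("side")
a=cv2.resize(s["image"][185:265,160:290,::-1],(650,400),interpolation=cv2.INTER_CUBIC)[:,250:]
b=cv2.resize(w["image"][140:240,190:290,::-1],(400,400),interpolation=cv2.INTER_CUBIC)
cv2.imwrite("pics/end.png",np.hstack([a,b]))
u=np.array([-.151,.989,0])
print("cap expected zone scene",[proj(s,np.array([.5275,-.213,.01])+d*u).round(0) for d in(.125,.191)])
h=cv2.cvtColor(s["image"],cv2.COLOR_RGB2HSV); m=cv2.inRange(h,(105,120,60),(130,255,255)); m[:190]=0;m[265:]=0;m[:,:165]=0;m[:,290:]=0
k,l,st,c=cv2.connectedComponentsWithStats(m)
for i in range(1,k):
    if st[i,4]>15:
        X=onz(s,c[i],.012); v=X-[.5275,-.213,0]; print(st[i],c[i].round(1),"y",(v@u).round(4),"x",(v@[.989,.151,0]).round(4))
E
```

```text
7.6167 [ 0.52276908 -0.19101856  0.1756212 ] [-0.10866402  0.17331756 -0.03691403]
[(222, 159), (223, 159), (224, 158), (225, 159), (226, 158), (227, 158), (228, 158), (229, 158), (230, 158), (231, 158), (232, 159), (233, 160)]
[244 181  25  29 677]
knob top front row at d [(0, np.float64(189.0)), (0.01, np.float64(178.0)), (0.02, np.float64(168.0)), (0.03, np.float64(157.0)), (0.036, np.float64(151.0)), (0.04, np.float64(147.0))]
cap expected zone scene [array([242., 229.]), array([269., 223.])]
[219 199  25  23 201] [231.  210.8] y 0.1102 x -0.0547
[181 219  12  18 151] [186.5 227.6] y -0.0027 x -0.0332
[243 218  10  13  93] [247.2 224.3] y 0.1396 x -0.0076
[216 241  29   8  40] [230.7 244.4] y 0.0898 x 0.0362
[181 249  31   8  36] [195.2 252.6] y 0.0065 x 0.0377
```

View pics/end.png

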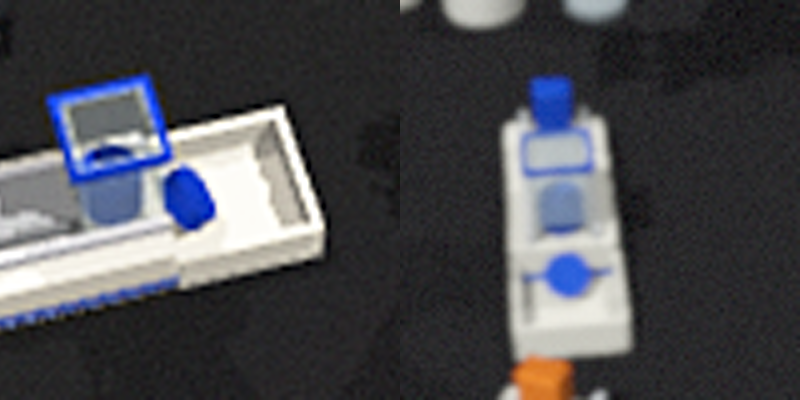

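The end picture shows the knob home at (186,228) and the cap in the tray at (247,224), leaning against the deck's end face. I'll triangulate its centre before handing in.

Run:
```python
from h import *
s=vision.snapshot("scene"); w=vision.snapshot("side")
c1,d1=ray(s,(247.2,224.3)); c2,d2=ray(w,(232.3,208.5))
t=np.linalg.lstsq(np.c_[d1,-d2],c2-c1,rcond=None)[0]
A=c1+t[0]*d1;B=c2+t[1]*d2;X=(A+B)/2;v=X-[.5275,-.213,0]
print(X.round(4),"gap",np.linalg.norm(A-B).round(4),"y",v@[-.151,.989,0],"x",v@[.989,.151,0],monitor.read_state()["ft_force"])
```

```text
[ 0.5016 -0.0767  0.0176] gap 0.0015 y 0.13867833882332015 x -0.005012783741857586 [-0.12237206  0.40721131  0.02851839]
```

The cap centre is at z = 18 mm (limit 34), y = 139 mm (120–195) and x = −5 mm (±34), so all three are within limits. Handing in.

```bash
python3 -c "
from bench import workorder; print(workorder.close_job())"
```

```text
the job is handed in; nothing more can be done
None
```

The blue slide was pushed to its end stop and released, and it is home again; the lowest cap lies in the catch tray with its centre about 18 mm high, I never touched the orange dispenser, and the job is handed in (no verdict was returned).

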